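# Unload the index table and close the transport tray

### The arm

A 7-joint arm with a two-finger parallel gripper is mounted at the origin on the work surface. World frame = base frame: x ahead of the robot, y to its left, z up, the work surface at z = 0. Lengths are in m, angles in rad, forces in N, time in s.
With the tool pointing down it reaches from about 0.425 to 0.875 m from the base axis. Payload 4.7 kg.
Tool frame: the origin (TCP) lies midway between the tips of the shut fingers; the grasp point (between the pads) lies 19 mm behind it; z points along the fingers, x is the direction in which the jaws open and shut, and the axes are right-handed (so a half turn about z gives the same grasp; the last joint's range is limited). The gripper opens to 87 mm and grips with 3 to 60 N. Pads are 19 mm wide; open, the fingers measure 117 mm over their backs; the gripper's body (75 mm by 190 mm) begins 51 mm behind the grasp point.
Start: joints at [1.337, 0.321, -0.07, 1.45, 0.023, 1.371, -0.057], TCP at [0.159, -0.63, 0.223] pointing down, gripper open.
Joint ranges: [-2.86, 2.86], [-0.3, 2.09], [-1.38, 1.24], [0.06, 2.45], [-1.56, 4.7], [0.09, 2.05], [-2.69, 2.69]. Speed limits (rad/s): [2.57, 2.57, 3.14, 3.14, 3.14, 3.14, 3.14].

### API

Orientations are given as a rotation vector (axis times angle).
In Python, from bench import get_state, eyes, ticket gives the robot as it stands.
- The arm moves only by the tool carry_out, never from a script. Its argument "motion" is a list of rows, each a list of 2 entries, a list of its own where there are three numbers: the shift along the world's x, y, z in m, then the turn about the world's z in rad. A call has 1 to 20 rows; each row is the pose to reach, as a shift and turn from the pose commanded when the call began; what a row does not reach only later rows make up. A row lasts 1/10 s, in which the tool goes at most 50 mm and 8.59 degrees, less where a joint would pass 70% of its speed; a pose out of reach is approached as far as the arm can. A call with a gripper value outside its range is refused whole. "grip" is the gripper command: -1 is fully open, 1 is shut, values between are in proportion, set as the call begins (left out, the last holds). The fingers move at their own pace and stop on an object; "squeeze" is the grip in N (left out, the last holds). Time passes only in rows, so rows that repeat a pose let the fingers close. It gives the time, the measured TCP pose, the force and the opening at its end, in the units of the state.
- get_state(): the state, without advancing time (a new reading comes with each control period).
- eyes.get_image(name): name is "scene" or "top"; returns a dict with "pixels" (400x640x3 uint8, blue, green, red), "mtx" (3x3 intrinsics, pixels), "extrinsics" (4x4, takes a point from camera to world coordinates). Camera axes: x right, y down, z forward; pixel columns grow to the right and rows downward; lengths in m; the calibration is good to about 2 mm. A picture is of the moment at which its call begins. There is no depth.
- ticket.close_job(): hands the job in, once; it reports no verdict.
The state is a dict: "time": time; "joint_positions": joint angles; "qd": joint speeds; "joint_torque": joint torques, N m; "position": TCP position; "tool_rot": TCP orientation; "ft_force": force on the tool from outside, world axes, zero at the start; "torque": the same for the moment, N m; "grip_width": opening from 0.0 (shut) to 1.0 (fully open).
Only numpy, scipy, OpenCV 4.12 (cv2) and the standard library are available. Lean on these libraries where they do the work, as an engineer would, in place of code of your own. Each camera call takes 0.05 s, during which the arm holds its last target. There are 200 camera calls.

### The job

The turned flange bushes on the index table have been looked at under the microscope and must go into the transport tray. Push the dial round by its posts, anticlockwise seen from above and one detent at a time, letting it click and rest at every one (also where the nest that comes up is empty); take each bush off only when it has come to the unload place at the front pointer, and lay it flat in a free compartment of the tray before you index on; a bush that gets knocked off its nest goes into the tray at its turn all the same. When the last bush is in, leave the dial in that detent, swing the tray's keeper bar shut until it clicks home, and leave everything else on the bench where it is.

Things in the scene. Friction and masses are not known exactly. Their poses are not given: they have to be found in the camera images.
- bush1_mid (a point): The bush that starts 1 nest(s) before the unload place, so it comes there at the first index. Turned steel flange bush, all alike: flange 48 mm across, 8 mm thick, body 40 mm across above it, 26 mm tall in all, 0.11 to 0.22 kg. The point is on its axis, 13 mm above its underside; z is its axis, flange to body. May be absent (None).
- bush2_mid (a point): The bush that starts 2 nest(s) before the unload place, so it comes there at the second index. Turned steel flange bush, all alike: flange 48 mm across, 8 mm thick, body 40 mm across above it, 26 mm tall in all, 0.11 to 0.22 kg. The point is on its axis, 13 mm above its underside; z is its axis, flange to body. May be absent (None).
- bush3_mid (a point): The bush that starts 3 nest(s) before the unload place, so it comes there at the third index. Turned steel flange bush, all alike: flange 48 mm across, 8 mm thick, body 40 mm across above it, 26 mm tall in all, 0.11 to 0.22 kg. The point is on its axis, 13 mm above its underside; z is its axis, flange to body. May be absent (None).
- bush4_mid (a point): The bush that starts 4 nest(s) before the unload place, so it comes there at the fourth index. Turned steel flange bush, all alike: flange 48 mm across, 8 mm thick, body 40 mm across above it, 26 mm tall in all, 0.11 to 0.22 kg. The point is on its axis, 13 mm above its underside; z is its axis, flange to body. Always there.
- dial_top (a point): Centre of the round dial (270 mm across) on its upper face, 40 mm above the bench; axes turn with it, z up. Angles anticlockwise from +x: six nests at 0, 60, 120 .. degrees on radius 80 mm, each three locating pins 8 mm tall (2.5 mm play round the flange). Hub in the middle 36 mm across, 14 mm tall, with a 6 mm nut on it.
- dial_post (a point): One of six alike upright steel driving posts on the dial, 12 mm across, from its upper face to 50 mm above it; this point is its middle. They stand on radius 115 mm at 30, 90, 150 .. degrees in the frame of dial_top (this one at 30), half-way between the nests.
- dial (a joint): Angle of the dial (rad), 0 at the start, growing anticlockwise as seen from above. A detent every 60 degrees (1.047 rad): when let go, it is drawn into the nearest one, so pushed beyond half way it goes on into the next. At a post this takes about 3 to 7 N; it is damped and does not coast.
- unload (a point): Unload place: centre of the nest that stands in front, by the tongue with the pointer on the white base, at the height of the dial's upper face, 80 mm from its axis. Fixed to the base; its x axis points to the dial's axis, z up. The microscope looks at the nest 120 degrees clockwise from here; its pole is 235 mm from the axis, its ring light ends 70 mm above the dial.
- tray_floor (a point): Centre of the fixed grey transport tray on its floor, 4 mm above the bench; z up. Tray 146 mm square, walls to 11 mm above the floor, a cross of 3 mm dividers to 10 mm above it: four compartments 69 mm square, centres at x = +-36, y = +-36 mm. Keeper hinge beyond the +y wall (x = 0, y = 85 mm), catch beyond the -y wall.
- keeper (a joint): Angle of the keeper bar about its upright hinge (rad): 0 shut (against a stop), lying along the tray's y over the dividers with its end on the catch; it grows as the bar swings out over the tray's +x side. Starts at 1.6 to 1.8, clear of the compartments, and stays where left. Over the last 0.1 rad a spring ball resists (about 3 N at the stud), then it clicks home.
- keeper_hinge (a point): Point on the keeper's hinge axis, on top of the bar, 41 mm above the bench. The axes turn with the bar, which points along -y from here: flat, 44 mm wide, 8 mm thick (underside 33 mm above the bench), reaching 177 mm from the hinge.
- keeper_stud (a point): Middle of the upright stud near the free end of the keeper bar, 150 mm from the hinge, 12 mm across, from 41 to 67 mm above the bench: push it to swing the bar.
- gauge_blocks: Bystander, to be left where it is: a stack of two steel gauge blocks 62 x 35 x 42 mm. Origin at its underside.
- calliper: Bystander, to be left where it is: a digital calliper 240 mm long, lying flat. Origin at its underside.
- cleaner: Bystander, to be left where it is: a white plastic bottle 56 mm across, 130 mm tall. Origin at its underside.
- loupe: Bystander, to be left where it is: a black eye loupe 42 mm across, 38 mm tall. Origin at its underside.
- driver: Bystander, to be left where it is: a screwdriver 170 mm long, lying. Origin at its underside.
- scrap_cup: Bystander, to be left where it is: an open steel cup 80 mm across, 60 mm tall. Origin at its underside.
- vblock: Bystander, to be left where it is: a dark steel V-block 60 x 45 x 42 mm. Origin at its underside.

How it is judged:
By the outcome, as a careful person would: the job done as asked, in the order asked, and still so for the second after the job is handed in, with the robot touching nothing.
Of bush1, bush2, bush3 only 1 to 3 are there at a start; the rules pass over those that are not, and their reading is None.
At some moment in a run one of bush1, bush2, bush3, bush4 may be knocked a few centimetres aside while the robot is not near it.
Once in a run the grip may slacken for a moment while it holds something.
It also fails if it takes over 210 s, if anything falls off the work surface, if the arm or the gripper's body presses on something with over 40 N, if the wrist force passes 120 N, or if a joint passes its speed limit or range.

## Working session

There is one attempt and no reset: what is moved stays moved. The work goes in short steps, Python scripts to look and compute and a tool call to move; the robot and the scene stay as the last step left them, time stands still between calls to the robot, and variables do not carry over. Pictures are saved under pics/ and viewed, about 12 in all and at most 16, crops included, and the job is handed in when it is done.

Besides the shell and the picture viewer there is one more tool, called after "Request:" as a command line: name --argument value ..., lists and objects as JSON in quotes. carry_out: Moves the arm, as the interface text tells. Its arguments: {"type":"object","properties":{"motion":{"type":"array","items":{"type":"array"}},"grip":{"type":"number"},"squeeze":{"type":"number"}},"required":["motion"]}

```bash
mkdir -p pics; ls; cat > h.py <<'E'
import numpy as np, cv2
from bench import get_state, eyes, ticket
def img(n,f=None):
    d=eyes.get_image(n)
    if f: cv2.imwrite('pics/'+f,d['pixels'])
    return d
def ray(d,u,v,z):
    K=np.array(d['mtx']);T=np.array(d['extrinsics'])
    r=T[:3,:3]@np.linalg.solve(K,[u,v,1.]);o=T[:3,3]
    return (o+r*(z-o[2])/r[2])
def proj(d,p):
    K=np.array(d['mtx']);T=np.array(d['extrinsics'])
    c=K@(T[:3,:3].T@(np.array(p)-T[:3,3]));return c[:2]/c[2]
E
python3 - <<'E'
from h import *
s=get_state();print({k:np.round(v,3) for k,v in s.items()})
for n in('top','scene'):
    d=img(n,n+'0.png');print(n,np.round(d['mtx'],1).tolist(),np.round(d['extrinsics'],3).tolist())
E
```

```text
pics
{'time': np.float64(0.0), 'joint_positions': array([ 1.337,  0.322, -0.07 ,  1.452,  0.023,  1.371, -0.057]), 'qd': array([ 0.   ,  0.   , -0.   , -0.001, -0.001,  0.   , -0.001]), 'joint_torque': array([-1.0000e-03, -4.9128e+01, -4.0400e-01, -3.1253e+01, -6.4000e-02,
        4.4000e-02,  0.0000e+00]), 'position': array([ 0.159, -0.63 ,  0.221]), 'tool_rot': array([-2.478e+00,  1.929e+00,  2.000e-03]), 'ft_force': array([-0.699,  0.241,  0.138]), 'torque': array([-0.054, -0.009, -0.013]), 'grip_width': np.float64(0.998)}
top [[400.6, 0.0, 319.3], [0.0, 400.6, 200.1], [0.0, 0.0, 1.0]] [[0.015, -0.994, 0.104, 0.486], [-1.0, -0.016, -0.008, -0.02], [0.009, -0.104, -0.995, 1.09], [0.0, 0.0, 0.0, 1.0]]
scene [[416.7, 0.0, 324.4], [0.0, 416.7, 199.7], [0.0, 0.0, 1.0]] [[0.585, 0.646, -0.491, 1.148], [0.811, -0.475, 0.342, -0.438], [-0.012, -0.598, -0.802, 0.952], [0.0, 0.0, 0.0, 1.0]]
```

View pics/top0.png

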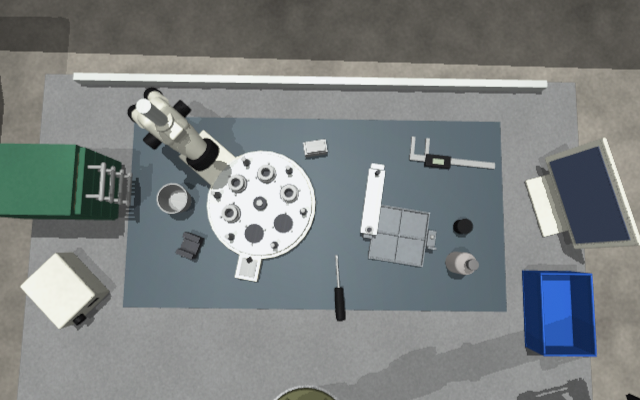

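View pics/scene0.png

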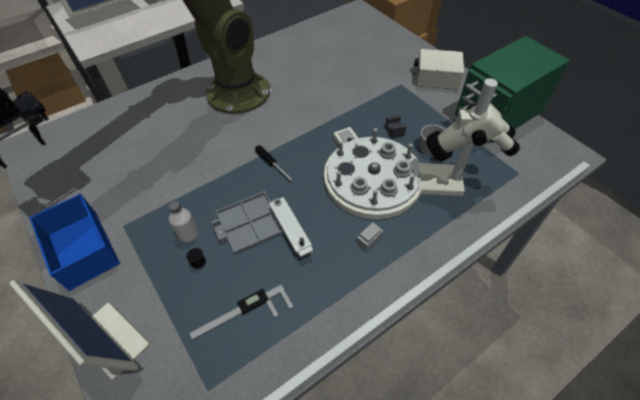

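```bash
python3 - <<'E'
from h import *
d=img('top');p=d['pixels']
a=cv2.resize(p[140:290,195:330],None,fx=4,fy=4,interpolation=cv2.INTER_CUBIC)
b=cv2.resize(p[155:275,355:440],None,fx=3,fy=3,interpolation=cv2.INTER_CUBIC)
o=np.zeros((600,800,3),np.uint8);o[:,:540]=a;o[:360,540:795]=b;cv2.imwrite('pics/c1.png',o)
g=cv2.cvtColor(p,cv2.COLOR_BGR2GRAY);hsv=cv2.cvtColor(p,cv2.COLOR_BGR2HSV)
m=((g>185)*255).astype(np.uint8);m[:, :200]=0;m[:,330:]=0;m[:140]=0;m[290:]=0
c=max(cv2.findContours(m,cv2.RETR_EXTERNAL,cv2.CHAIN_APPROX_NONE)[0],key=cv2.contourArea)
print('dial blob',cv2.contourArea(c),cv2.boundingRect(c))
r=p[205:268,365:433].astype(int);print('tray px',p[225,385],p[225,352],p[180,374],p[235,370])
# dark disks
for n,(u,v) in dict(A=(254,234),B=(284,223)).items():
    w=(g[v-13:v+13,u-13:u+13]<120).astype(np.uint8);k,l,st,ce=cv2.connectedComponentsWithStats(w)
    i=1+np.argmax(st[1:,4]);cc=ce[i]+[u-13,v-13];print(n,st[i],cc,ray(d,*cc,.04).round(4))
E
```

```text
dial blob 9347.5 (207, 140, 108, 142)
tray px [169 164 157] [133 126 112] [245 243 242] [130 127 121]
A [  4   3  18  19 262] [253.58015267 233.11450382] [0.5071 0.1419 0.04  ]
B [  3   4  18  18 258] [282.73255814 222.84496124] [0.535  0.0666 0.04  ]
```

View pics/c1.png

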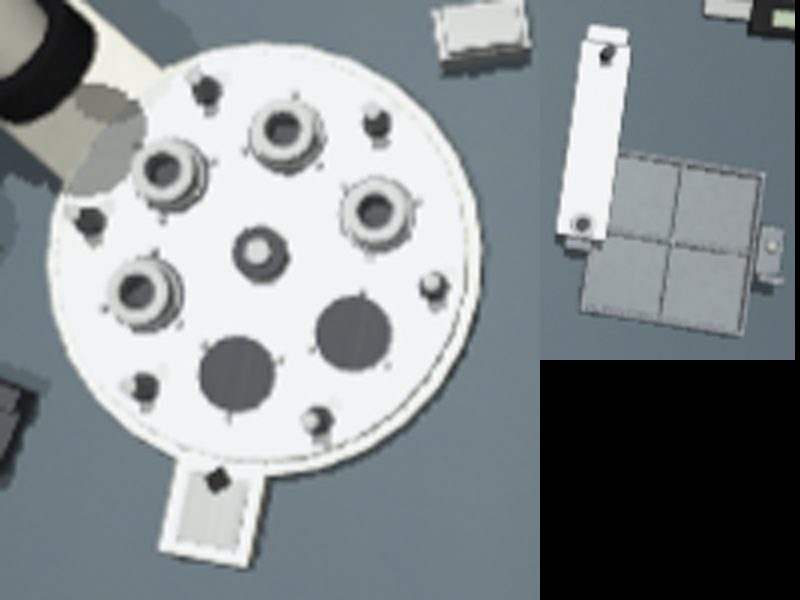

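```bash
python3 - <<'E'
from h import *
d=img('top');p=d['pixels'];g=cv2.cvtColor(p,cv2.COLOR_BGR2GRAY).astype(int)
print('hub nut',ray(d,260.2,202.5,.06).round(3))
m=((g>145)&(g<200)).astype(np.uint8);m[:, :365]=0;m[:,445:]=0;m[:200]=0;m[275:]=0
k,l,st,ce=cv2.connectedComponentsWithStats(m,connectivity=4)
for i in range(1,k):
    if st[i,4]>60: print(st[i],ce[i].round(1),ray(d,*ce[i],.004).round(4))
for n,u,v,z in(('hinge',369.3,229,.041),('stud',377.3,173.3,.067),('bottle',462,263,.13),('catch',431.5,239,.02)): print(n,ray(d,u,v,z).round(3))
e=img('scene');
for n,q in dict(A=(.507,.142,.04),B=(.535,.0666,.04),C=(.586,.1284,.06),).items(): print(n,proj(e,q).round(1),proj(d,q).round(1))
E
```

```text
hub nut [0.586 0.124 0.06 ]
[377 207  24  28 499] [388.7 220.5] [ 0.5475 -0.2179  0.004 ]
[ 396  211   31   55 1201] [410.9 238. ] [ 0.5012 -0.2776  0.004 ]
[427 231   9  17  89] [430.9 238.2] [ 0.5012 -0.3319  0.004 ]
[369 234  28  27 581] [383.1 246.7] [ 0.4764 -0.2023  0.004 ]
hinge [ 0.522 -0.16   0.041]
stud [ 0.666 -0.177  0.067]
bottle [ 0.442 -0.369  0.13 ]
catch [ 0.499 -0.329  0.02 ]
A [360.1 151.3] [253.5 233.1]
B [345.7 168.4] [282.7 222.8]
C [374.2 164.9] [258.6 202.3]
```

Request:
carry_out --motion '[[[0, 0, 0.02], 0], [[0.04, 0.02, 0.03], 0], [[0.08, 0.05, 0.03], 0], [[0.11, 0.09, 0.03], 0], [[0.14, 0.13, 0.03], 0], [[0.17, 0.17, 0.03], 0], [[0.2, 0.21, 0.03], 0], [[0.22, 0.25, 0.03], 0], [[0.24, 0.29, 0.03], 0], [[0.26, 0.33, 0.03], 0], [[0.27, 0.37, 0.03], 0], [[0.28, 0.41, 0.03], 0], [[0.29, 0.45, 0.03], 0], [[0.29, 0.49, 0.03], 0], [[0.29, 0.53, 0.03], 0], [[0.29, 0.57, 0.03], 0], [[0.29, 0.61, 0.03], 0], [[0.29, 0.65, 0.03], 0], [[0.29, 0.69, 0.0], 0], [[0.29, 0.73, -0.03], 0]]' --grip 1

```text
time: 2.25
position: [0.45, 0.1014, 0.1928]
tool_rot: [-2.477, 1.93, -0.005]
ft_force: [0.5, 0.0, -0.2]
grip_width: 0.007
```

Request:
carry_out --motion '[[[0.011, 0.01, 0], 0], [[0.022, 0.02, -0.03], 0], [[0.022, 0.02, -0.07], 0], [[0.022, 0.02, -0.1], 0], [[0.022, 0.02, -0.12], 0], [[0.022, 0.02, -0.132], 0], [[0.022, 0.02, -0.132], 0]]'

```text
time: 2.95
position: [0.4703, 0.1196, 0.0593]
tool_rot: [2.478, -1.929, -0.004]
ft_force: [0.3, -0.2, -0.1]
grip_width: 0.003
```

Request:
carry_out --motion '[[[0.001, -0.008, 0], 0], [[0.002, -0.016, 0], 0], [[0.004, -0.024, 0], 0], [[0.007, -0.031, 0], 0], [[0.01, -0.039, 0], 0], [[0.013, -0.046, 0], 0], [[0.017, -0.053, 0], 0], [[0.022, -0.06, 0], 0], [[0.027, -0.066, 0], 0], [[0.032, -0.072, 0], 0], [[0.038, -0.078, 0], 0], [[0.044, -0.083, 0], 0], [[0.05, -0.087, 0], 0], [[0.057, -0.092, 0], 0], [[0.063, -0.095, 0], 0], [[0.063, -0.095, 0], 0], [[0.05, -0.09, 0.03], 0], [[0.04, -0.08, 0.08], 0], [[0.01, -0.06, 0.12], 0], [[-0.01, -0.05, 0.14], 0]]'

```text
time: 4.95
position: [0.4612, 0.0719, 0.2031]
tool_rot: [-2.479, 1.926, -0.003]
ft_force: [0.2, 0.6, 0.5]
grip_width: 0.008
```

```bash
cat > look.py <<'E'
from h import *
import sys
t=sys.argv[1];s=get_state();print(s['time'],s['position'].round(4),s['tool_rot'].round(3))
d=img('top');p=d['pixels'];e=img('scene')['pixels']
o=np.zeros((600,800,3),np.uint8)
o[:420,:]=cv2.resize(p[140:290,190:443],(800,420),interpolation=cv2.INTER_CUBIC) if 0 else cv2.resize(p[145:278,190:443],(800,420),interpolation=cv2.INTER_CUBIC)
o[420:,:360]=cv2.resize(e[110:230,200:440],(360,180),interpolation=cv2.INTER_AREA)
cv2.imwrite(f'pics/{t}.png',o)
E
python3 look.py c2
```

```text
4.95 [0.4612 0.0719 0.2031] [-2.479  1.926 -0.003]
```

View pics/c2.png

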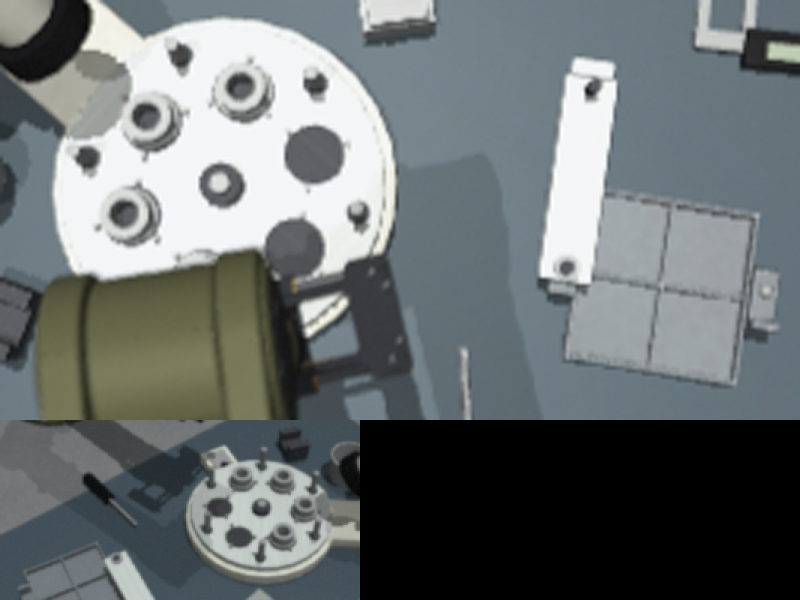

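```bash
python3 - <<'E'
from h import *
e=img('scene');c=proj(e,(.507,.142,.066));print(c.round(1))
u,v=c.round().astype(int);g=cv2.cvtColor(e['pixels'],cv2.COLOR_BGR2GRAY)
print(g[v-9:v+10,u-12:u+13])
print(ray(e,361.3,148.7,.066).round(4))
E
```

```text
[360.6 145.2]
[[144 146 148 150 162 186 198 179 139  95  79  78  83  88  95 101 105 110
  111 111 110 109 107 101  75]
 [116 124 133 141 152 166 186 195 174 131 109 112 119 130 140 151 160 167
  168 167 164 158 154 137  97]
 [ 71  78  91 114 140 153 171 191 191 174 163 167 171 176 179 184 188 189
  189 187 174 148 133 119  90]
 [ 38  52  80 124 157 176 186 194 193 192 187 187 189 189 191 192 195 193
  192 187 171 132 100  81  70]
 [ 73 101 134 168 184 191 193 193 190 188 180 177 179 182 184 189 191 194
  191 189 175 137  94  65  60]
 [140 168 181 189 193 194 191 186 176 165 160 154 156 159 164 172 179 187
  190 189 183 159 115  73  60]
 [185 194 197 196 196 192 181 165 155 144 132 125 125 131 137 148 162 173
  185 189 189 181 153 103  65]
 [199 200 199 196 193 185 169 154 141 122 101  92  91  93 101 121 146 162
  175 187 190 188 175 139 102]
 [200 202 199 197 192 182 159 146 127  99  82  78  74  70  74  96 126 151
  164 181 190 191 182 166 147]
 [201 204 200 197 189 174 156 143 121  90  77  74  72  68  66  83 119 145
  162 179 188 192 189 179 170]
 [201 201 198 195 180 154 146 146 13
[... 232 characters left out ...]
131 139 141 134
  129 157 185 193 193 193 193]
 [201 199 186 151 107  74  70  88 112 127 136 137 135 136 139 134 122 107
  115 151 175 182 183 189 193]
 [201 199 183 141 107  76  61  65  79  91 104 110 111 111 107 102  91  88
  107 142 150 152 160 186 194]
 [202 199 180 138 103  76  65  63  67  67  75  82  85  83  82  83  82  91
  116 128 116 119 146 183 195]
 [202 200 185 149  99  83  77  72  66  66  71  73  74  75  77  79  87 104
  121 118 115 132 159 187 194]
 [198 200 191 165 107  82  90  90  80  77  79  79  81  80  85  94 107 114
  113 116 147 172 184 192 195]
 [187 193 192 178 132  89  87  95  96  97  96  95  94  96  99 113 118 107
  101 132 174 192 195 196 195]]
[0.5193 0.1348 0.066 ]
```

Request:
carry_out --motion '[[[0.015, 0.024, 0], 0], [[0.03, 0.048, 0], 0], [[0.046, 0.072, -0.01], 0], [[0.046, 0.072, -0.03], 0], [[0.046, 0.072, -0.05], 0]]' --grip -0.38

```text
time: 5.6
position: [0.5075, 0.1423, 0.1482]
tool_rot: [2.48, -1.928, -0.004]
ft_force: [0.2, 0.4, -0.7]
grip_width: 0.375
```

Request:
carry_out --motion '[[[0, 0, -0.01], 0], [[0, 0, -0.02], 0], [[0, 0, -0.03], 0], [[0, 0, -0.05], 0], [[0, 0, -0.07], 0], [[0, 0, -0.085], 0], [[0, 0, -0.093], 0], [[0, 0, -0.098], 0], [[0, 0, -0.098], 0]]'

```text
time: 6.5
position: [0.5074, 0.1418, 0.0524]
tool_rot: [2.479, -1.93, -0.0]
ft_force: [-0.4, 0.8, -0.2]
grip_width: 0.687
```

Request:
carry_out --motion '[[[0, 0, 0], 0], [[0, 0, 0], 0], [[0, 0, 0], 0], [[0, 0, 0], 0], [[0, 0, 0], 0], [[0, 0, 0], 0], [[0, 0, 0], 0]]' --grip 1 --squeeze 40

```text
time: 7.2
position: [0.5078, 0.142, 0.0531]
tool_rot: [-2.479, 1.93, -0.001]
ft_force: [-0.6, 0.2, 5.0]
grip_width: 0.448
```

Request:
carry_out --motion '[[[0, 0, 0.015], 0], [[0, 0, 0.04], 0], [[0, 0, 0.07], 0], [[0, 0, 0.1], 0], [[-0.004, -0.03, 0.1], 0.1], [[-0.008, -0.07, 0.1], 0.2], [[-0.012, -0.11, 0.1], 0.3], [[-0.016, -0.15, 0.1], 0.4], [[-0.02, -0.19, 0.1], 0.5], [[-0.024, -0.23, 0.1], 0.6], [[-0.028, -0.27, 0.1], 0.7], [[-0.032, -0.31, 0.1], 0.8], [[-0.036, -0.35, 0.1], 0.9], [[-0.04, -0.39, 0.09], 1.0], [[-0.04, -0.41, 0.07], 1.1], [[-0.04, -0.416, 0.05], 1.2], [[-0.04, -0.416, 0.03], 1.2]]'

```text
time: 8.9
position: [0.4667, -0.276, 0.082]
tool_rot: [-3.135, 0.194, 0.0]
ft_force: [0.4, -0.2, -1.3]
grip_width: 0.445
```

```bash
python3 look.py c3
```

```text
8.9 [ 0.4667 -0.276   0.082 ] [-3.135  0.194  0.   ]
```

View pics/c3.png

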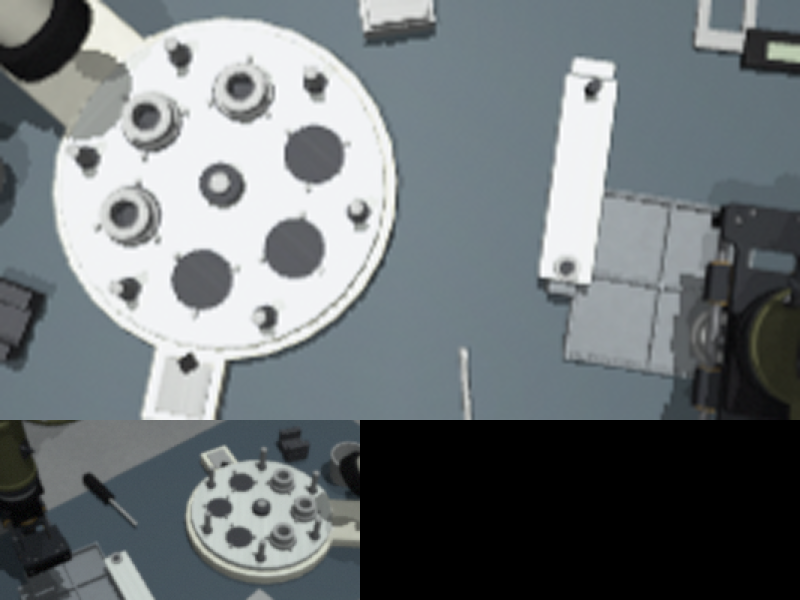

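Request:
carry_out --motion '[[[0, 0, -0.02], 0], [[0, 0, -0.04], 0], [[0, 0, -0.055], 0], [[0, 0, -0.061], 0], [[0, 0, -0.064], 0], [[0, 0, -0.065], 0], [[0, 0, -0.065], 0]]'

```text
time: 9.7
position: [0.468, -0.2744, 0.0183]
tool_rot: [3.135, -0.193, 0.002]
ft_force: [-0.3, 0.0, -1.4]
grip_width: 0.447
```

Request:
carry_out --motion '[[[0, 0, 0], 0], [[0, 0, 0], 0], [[0, 0, 0], 0], [[0, 0, 0], 0], [[0, 0, 0.003], 0], [[0, 0, 0.01], 0], [[0, 0, 0.03], 0], [[0, 0, 0.06], 0], [[0, 0, 0.1], 0], [[0, 0.03, 0.12], -0.1], [[0, 0.07, 0.13], -0.2], [[0, 0.11, 0.13], -0.3], [[0, 0.15, 0.13], -0.4], [[0, 0.19, 0.13], -0.5], [[0, 0.23, 0.13], -0.6], [[0, 0.27, 0.13], -0.7], [[0, 0.31, 0.13], -0.8], [[0, 0.34, 0.13], -0.95], [[0.002, 0.37, 0.13], -1.08], [[0.004, 0.394, 0.12], -1.2]]' --grip -0.38

```text
time: 11.7
position: [0.4724, 0.1222, 0.1393]
tool_rot: [-2.474, 1.933, -0.005]
ft_force: [-0.2, 0.3, -0.3]
grip_width: 0.69
```

```bash
python3 look.py c4
```

```text
11.7 [0.4724 0.1222 0.1393] [-2.474  1.933 -0.005]
```

View pics/c4.png

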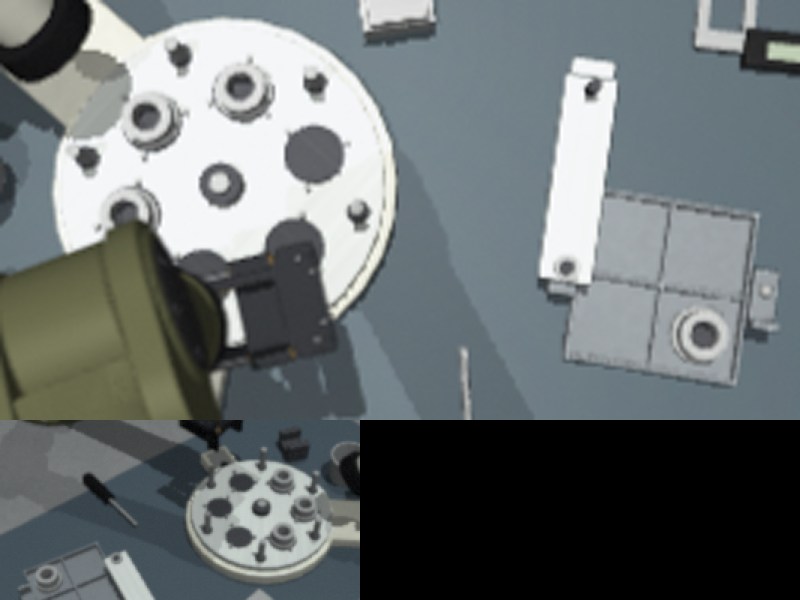

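Request:
carry_out --motion '[[[0, 0, 0], 0], [[0, 0, 0], 0], [[0, 0, 0], 0], [[0, 0, 0], 0], [[0, 0, 0], 0], [[0, 0, -0.01], 0], [[0, 0, -0.03], 0], [[0, 0, -0.05], 0], [[0, 0, -0.065], 0], [[0, 0, -0.076], 0], [[0, 0, -0.076], 0]]' --grip 1

```text
time: 12.9
position: [0.4702, 0.1197, 0.06]
tool_rot: [2.478, -1.928, -0.004]
ft_force: [-0.5, -0.8, 0.3]
grip_width: 0.006
```

Request:
carry_out --motion '[[[0.001, -0.008, 0], 0], [[0.002, -0.016, 0], 0], [[0.004, -0.024, 0], 0], [[0.007, -0.031, 0], 0], [[0.01, -0.039, 0], 0], [[0.013, -0.046, 0], 0], [[0.017, -0.053, 0], 0], [[0.022, -0.06, 0], 0], [[0.027, -0.066, 0], 0], [[0.032, -0.072, 0], 0], [[0.038, -0.078, 0], 0], [[0.044, -0.083, 0], 0], [[0.05, -0.087, 0], 0], [[0.057, -0.092, 0], 0], [[0.063, -0.095, 0], 0], [[0.063, -0.095, 0], 0], [[0.055, -0.09, 0.03], 0], [[0.05, -0.07, 0.07], 0], [[0.045, -0.04, 0.11], 0], [[0.036, -0.01, 0.13], 0]]'

```text
time: 14.9
position: [0.5086, 0.1112, 0.1949]
tool_rot: [-2.476, 1.929, -0.005]
ft_force: [0.3, 0.4, 0.0]
grip_width: 0.008
```

```bash
cat > hole.py <<'E'
from h import *
# scene view: holes of bushes at nest tops (z=.066) and empty-nest check; dark blob near each projected nest
e=img('scene');g=cv2.cvtColor(e['pixels'],cv2.COLOR_BGR2GRAY);C=np.array([.586,.1275])
print(get_state()['time'])
for k in range(6):
    a=np.radians(170.2-60*k);q=C+.08*np.array([np.cos(a),np.sin(a)])
    u,v=proj(e,(*q,.066)).round().astype(int);w=(g[v-6:v+7,u-7:u+8]<112).astype(np.uint8)
    n,l,st,ce=cv2.connectedComponentsWithStats(w);r=[(int(st[i,4]),(ray(e,*(ce[i]+[u-7,v-6]),.066)[:2]).round(3).tolist()) for i in range(1,n) if st[i,4]>12 and st[i,0]>0 and st[i,1]>0 and st[i,0]+st[i,2]<15]
    print(k,q.round(3),r)
E
python3 hole.py; python3 look.py c5
```

```text
14.95
0 [0.507 0.141] [(38, [0.508, 0.142])]
1 [0.558 0.203] [(33, [0.561, 0.205])]
2 [0.637 0.189] [(38, [0.64, 0.189])]
3 [0.665 0.114] []
4 [0.614 0.052] []
5 [0.535 0.066] []
14.95 [0.5074 0.1187 0.1973] [-2.481  1.916 -0.006]
```

View pics/c5.png

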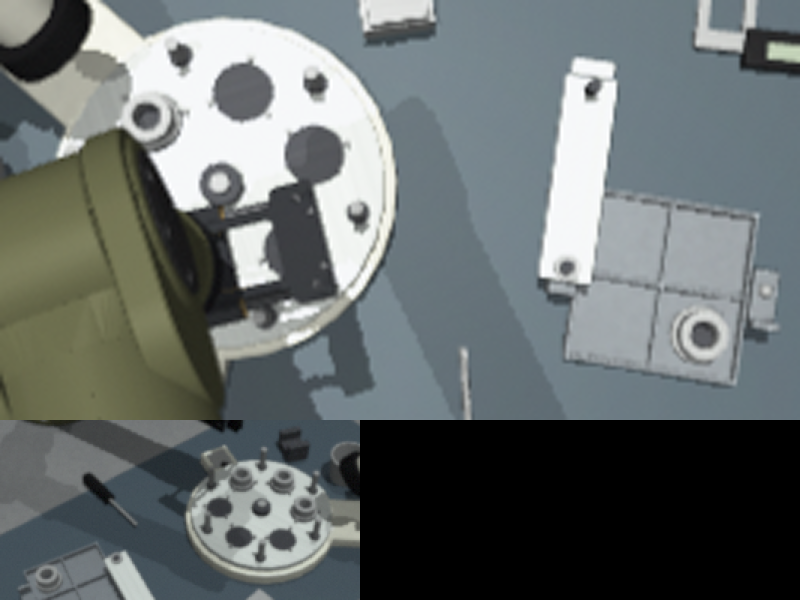

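Request:
carry_out --motion '[[[0, 0.015, 0], 0], [[0, 0.032, -0.01], 0], [[0, 0.032, -0.03], 0], [[0, 0.032, -0.05], 0], [[0, 0.032, -0.06], 0], [[0, 0.032, -0.07], 0], [[0, 0.032, -0.08], 0], [[0, 0.032, -0.09], 0], [[0, 0.032, -0.1], 0], [[0, 0.032, -0.115], 0], [[0, 0.032, -0.13], 0], [[0, 0.032, -0.138], 0], [[0, 0.032, -0.138], 0]]' --grip -0.38

```text
time: 16.35
position: [0.5062, 0.1416, 0.052]
tool_rot: [2.478, -1.928, -0.003]
ft_force: [0.7, 0.4, -0.0]
grip_width: 0.693
```

Request:
carry_out --motion '[[[0, 0, 0], 0], [[0, 0, 0], 0], [[0, 0, 0], 0], [[0, 0, 0], 0], [[0, 0, 0], 0], [[0, 0, 0], 0], [[0, 0, 0], 0]]' --grip 1

```text
time: 17.05
position: [0.5078, 0.142, 0.0541]
tool_rot: [-2.479, 1.93, -0.001]
ft_force: [-0.9, 0.0, 5.3]
grip_width: 0.446
```

Request:
carry_out --motion '[[[0, 0, 0.015], 0], [[0, 0, 0.04], 0], [[0, 0, 0.07], 0], [[0, 0, 0.1], 0], [[0.0, -0.03, 0.1], 0.1], [[0.0, -0.07, 0.1], 0.2], [[0.005, -0.11, 0.1], 0.3], [[0.01, -0.15, 0.1], 0.4], [[0.015, -0.19, 0.1], 0.5], [[0.02, -0.23, 0.1], 0.6], [[0.025, -0.27, 0.1], 0.7], [[0.028, -0.31, 0.1], 0.8], [[0.031, -0.35, 0.1], 0.9], [[0.031, -0.39, 0.1], 1.0], [[0.031, -0.415, 0.08], 1.1], [[0.031, -0.425, 0.05], 1.2], [[0.031, -0.425, 0.03], 1.2], [[0.031, -0.425, 0.03], 1.2]]'

```text
time: 18.85
position: [0.5355, -0.2829, 0.0806]
tool_rot: [-3.132, 0.195, 0.009]
ft_force: [-0.4, 1.3, -0.9]
grip_width: 0.443
```

Request:
carry_out --motion '[[[0, 0, -0.02], 0], [[0, 0, -0.04], 0], [[0, 0, -0.055], 0], [[0, 0, -0.061], 0], [[0, 0, -0.064], 0], [[0, 0, -0.066], 0], [[0, 0, -0.066], 0]]'

```text
time: 19.55
position: [0.539, -0.2834, 0.0184]
tool_rot: [3.135, -0.193, 0.002]
ft_force: [0.3, -0.1, -1.7]
grip_width: 0.444
```

Request:
carry_out --motion '[[[0, 0, 0], 0], [[0, 0, 0], 0], [[0, 0, 0], 0], [[0, 0, 0], 0], [[0, 0, 0.003], 0], [[0, 0, 0.01], 0], [[0, 0, 0.03], 0], [[0, 0, 0.06], 0], [[0, 0, 0.1], 0], [[-0.01, 0.03, 0.12], -0.1], [[-0.02, 0.07, 0.13], -0.2], [[-0.03, 0.11, 0.13], -0.3], [[-0.04, 0.15, 0.13], -0.4], [[-0.05, 0.19, 0.13], -0.5], [[-0.06, 0.23, 0.13], -0.6], [[-0.067, 0.27, 0.13], -0.7], [[-0.067, 0.31, 0.13], -0.8], [[-0.067, 0.35, 0.13], -0.95], [[-0.067, 0.38, 0.13], -1.08], [[-0.067, 0.403, 0.12], -1.2]]' --grip -0.38

```text
time: 21.55
position: [0.4723, 0.1217, 0.1395]
tool_rot: [-2.477, 1.93, -0.005]
ft_force: [0.2, -0.6, -0.8]
grip_width: 0.692
```

```bash
python3 hole.py; python3 look.py c6
```

```text
21.6
0 [0.507 0.141] []
1 [0.558 0.203] [(32, [0.561, 0.205])]
2 [0.637 0.189] [(38, [0.64, 0.189])]
3 [0.665 0.114] []
4 [0.614 0.052] []
5 [0.535 0.066] []
21.6 [0.4704 0.126  0.1378] [-2.472e+00  1.934e+00  1.000e-03]
```

View pics/c6.png

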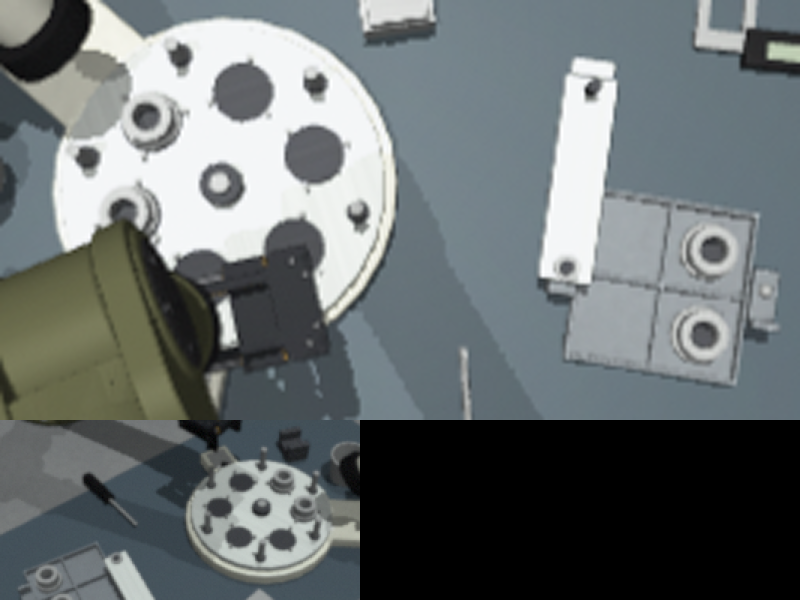

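Two bushes lie in the right-hand compartments; the other two still sit on their nests. Third index.

Request:
carry_out --motion '[[[0, 0, 0], 0], [[0, 0, 0], 0], [[0, 0, 0], 0], [[0, 0, 0], 0], [[0, 0, 0], 0], [[0, 0, -0.01], 0], [[0, 0, -0.03], 0], [[0, 0, -0.05], 0], [[0, 0, -0.065], 0], [[0, 0, -0.076], 0], [[0, 0, -0.076], 0]]' --grip 1

```text
time: 22.8
position: [0.4702, 0.1191, 0.0603]
tool_rot: [2.481, -1.924, -0.004]
ft_force: [-0.3, 0.0, 0.1]
grip_width: 0.005
```

Request:
carry_out --motion '[[[0.001, -0.008, 0], 0], [[0.002, -0.016, 0], 0], [[0.004, -0.024, 0], 0], [[0.007, -0.031, 0], 0], [[0.01, -0.039, 0], 0], [[0.013, -0.046, 0], 0], [[0.017, -0.053, 0], 0], [[0.022, -0.06, 0], 0], [[0.027, -0.066, 0], 0], [[0.032, -0.072, 0], 0], [[0.038, -0.078, 0], 0], [[0.044, -0.083, 0], 0], [[0.05, -0.087, 0], 0], [[0.057, -0.092, 0], 0], [[0.063, -0.095, 0], 0], [[0.063, -0.095, 0], 0], [[0.055, -0.09, 0.03], 0], [[0.05, -0.07, 0.07], 0], [[0.045, -0.04, 0.11], 0], [[0.036, -0.01, 0.13], 0]]'

```text
time: 24.8
position: [0.5086, 0.1107, 0.195]
tool_rot: [-2.479, 1.925, -0.005]
ft_force: [0.4, 0.6, -0.2]
grip_width: 0.003
```

```bash
python3 hole.py; python3 look.py c7
```

```text
24.85
0 [0.507 0.141] [(36, [0.509, 0.144])]
1 [0.558 0.203] [(33, [0.561, 0.204])]
2 [0.637 0.189] []
3 [0.665 0.114] []
4 [0.614 0.052] []
5 [0.535 0.066] []
24.85 [0.5073 0.1182 0.1975] [-2.484  1.912 -0.005]
```

Request:
carry_out --motion '[[[0, 0.015, 0], 0], [[0, 0.032, -0.01], 0], [[0, 0.032, -0.03], 0], [[0, 0.032, -0.05], 0], [[0, 0.032, -0.06], 0], [[0, 0.032, -0.07], 0], [[0, 0.032, -0.08], 0], [[0, 0.032, -0.09], 0], [[0, 0.032, -0.1], 0], [[0, 0.032, -0.115], 0], [[0, 0.032, -0.13], 0], [[0, 0.032, -0.138], 0], [[0, 0.032, -0.138], 0]]' --grip -0.38

```text
time: 26.25
position: [0.5063, 0.141, 0.0522]
tool_rot: [2.481, -1.924, -0.003]
ft_force: [0.5, 0.3, 0.4]
grip_width: 0.689
```

Request:
carry_out --motion '[[[0, 0, 0], 0], [[0, 0, 0], 0], [[0, 0, 0], 0], [[0, 0, 0], 0], [[0, 0, 0], 0], [[0, 0, 0], 0], [[0, 0, 0], 0]]' --grip 1

```text
time: 26.95
position: [0.5078, 0.1416, 0.0544]
tool_rot: [-2.482, 1.925, -0.001]
ft_force: [-1.3, 0.8, 6.4]
grip_width: 0.448
```

Request:
carry_out --motion '[[[0, 0, 0.015], 0], [[0, 0, 0.04], 0], [[0, 0, 0.07], 0], [[0, 0, 0.1], 0], [[-0.003, -0.03, 0.1], 0.1], [[-0.006, -0.06, 0.1], 0.2], [[-0.01, -0.09, 0.1], 0.3], [[-0.014, -0.12, 0.1], 0.4], [[-0.018, -0.15, 0.1], 0.5], [[-0.022, -0.18, 0.1], 0.6], [[-0.026, -0.21, 0.1], 0.7], [[-0.03, -0.24, 0.1], 0.8], [[-0.031, -0.27, 0.1], 0.9], [[-0.031, -0.3, 0.1], 1.0], [[-0.031, -0.33, 0.08], 1.1], [[-0.031, -0.344, 0.05], 1.2], [[-0.031, -0.344, 0.03], 1.2], [[-0.031, -0.344, 0.03], 1.2]]'

```text
time: 28.75
position: [0.4737, -0.2026, 0.0814]
tool_rot: [-3.133, 0.19, 0.008]
ft_force: [0.0, 0.6, -2.1]
grip_width: 0.451
```

Request:
carry_out --motion '[[[0, 0, -0.02], 0], [[0, 0, -0.04], 0], [[0, 0, -0.055], 0], [[0, 0, -0.061], 0], [[0, 0, -0.064], 0], [[0, 0, -0.066], 0], [[0, 0, -0.066], 0]]'

```text
time: 29.45
position: [0.4771, -0.2029, 0.0185]
tool_rot: [3.135, -0.188, 0.002]
ft_force: [-0.4, -0.9, -1.6]
grip_width: 0.448
```

Release, back to push start: dx −0.005, dy +0.322, dz +0.12.

Request:
carry_out --motion '[[[0, 0, 0], 0], [[0, 0, 0], 0], [[0, 0, 0], 0], [[0, 0, 0], 0], [[0, 0, 0.003], 0], [[0, 0, 0.01], 0], [[0, 0, 0.03], 0], [[0, 0, 0.06], 0], [[0, 0, 0.1], 0], [[0, 0.03, 0.12], -0.1], [[0, 0.06, 0.13], -0.2], [[0, 0.09, 0.13], -0.3], [[0, 0.12, 0.13], -0.4], [[0, 0.15, 0.13], -0.5], [[0, 0.18, 0.13], -0.6], [[-0.005, 0.21, 0.13], -0.7], [[-0.005, 0.24, 0.13], -0.8], [[-0.005, 0.27, 0.13], -0.95], [[-0.005, 0.3, 0.13], -1.08], [[-0.005, 0.322, 0.12], -1.2]]' --grip -0.38

```text
time: 31.45
position: [0.4723, 0.1217, 0.1394]
tool_rot: [-2.477, 1.929, -0.004]
ft_force: [0.3, -0.1, -0.1]
grip_width: 0.689
```

```bash
python3 hole.py; python3 look.py c8
```

```text
31.5
0 [0.507 0.141] []
1 [0.558 0.203] [(35, [0.56, 0.204])]
2 [0.637 0.189] []
3 [0.665 0.114] []
4 [0.614 0.052] []
5 [0.535 0.066] []
31.5 [0.4704 0.1253 0.1376] [-2.474e+00  1.932e+00  2.000e-03]
```

View pics/c8.png

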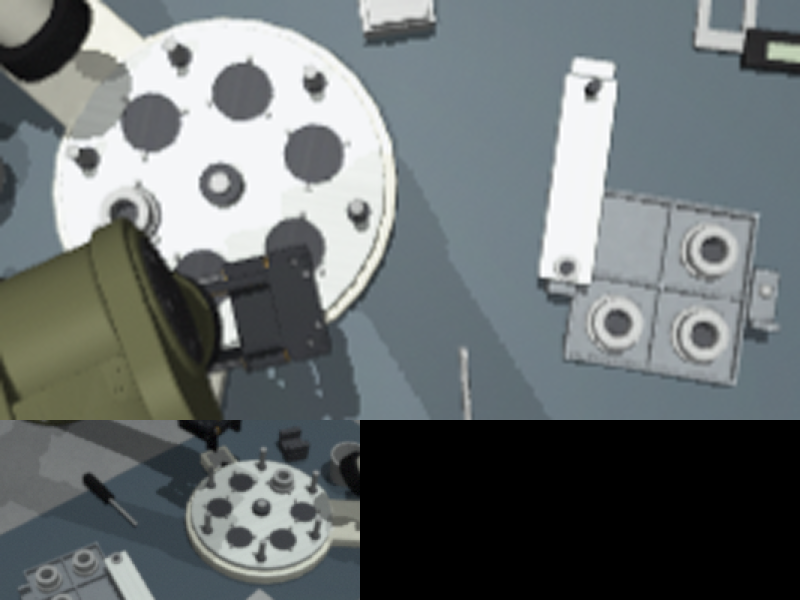

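Request:
carry_out --motion '[[[0, 0, 0], 0], [[0, 0, 0], 0], [[0, 0, 0], 0], [[0, 0, 0], 0], [[0, 0, 0], 0], [[0, 0, -0.01], 0], [[0, 0, -0.03], 0], [[0, 0, -0.05], 0], [[0, 0, -0.065], 0], [[0, 0, -0.076], 0], [[0, 0, -0.076], 0]]' --grip 1

```text
time: 32.7
position: [0.4702, 0.1192, 0.0603]
tool_rot: [2.481, -1.924, -0.004]
ft_force: [0.1, 0.5, 0.1]
grip_width: 0.005
```

Request:
carry_out --motion '[[[0.001, -0.008, 0], 0], [[0.002, -0.016, 0], 0], [[0.004, -0.024, 0], 0], [[0.007, -0.031, 0], 0], [[0.01, -0.039, 0], 0], [[0.013, -0.046, 0], 0], [[0.017, -0.053, 0], 0], [[0.022, -0.06, 0], 0], [[0.027, -0.066, 0], 0], [[0.032, -0.072, 0], 0], [[0.038, -0.078, 0], 0], [[0.044, -0.083, 0], 0], [[0.05, -0.087, 0], 0], [[0.057, -0.092, 0], 0], [[0.063, -0.095, 0], 0], [[0.063, -0.095, 0], 0], [[0.055, -0.09, 0.03], 0], [[0.05, -0.07, 0.07], 0], [[0.045, -0.04, 0.11], 0], [[0.036, -0.01, 0.13], 0]]'

```text
time: 34.7
position: [0.5086, 0.1107, 0.195]
tool_rot: [-2.479, 1.925, -0.005]
ft_force: [0.4, -0.5, -0.4]
grip_width: 0.005
```

```bash
python3 hole.py; python3 look.py c9
```

```text
34.75
0 [0.507 0.141] [(37, [0.509, 0.144])]
1 [0.558 0.203] []
2 [0.637 0.189] []
3 [0.665 0.114] []
4 [0.614 0.052] []
5 [0.535 0.066] []
34.75 [0.5073 0.1183 0.1974] [-2.484  1.912 -0.005]
```

Request:
carry_out --motion '[[[0, 0.015, 0], 0], [[0, 0.032, -0.01], 0], [[0, 0.032, -0.03], 0], [[0, 0.032, -0.05], 0], [[0, 0.032, -0.06], 0], [[0, 0.032, -0.07], 0], [[0, 0.032, -0.08], 0], [[0, 0.032, -0.09], 0], [[0, 0.032, -0.1], 0], [[0, 0.032, -0.115], 0], [[0, 0.032, -0.13], 0], [[0, 0.032, -0.138], 0], [[0, 0.032, -0.138], 0]]' --grip -0.38

```text
time: 36.15
position: [0.5063, 0.141, 0.0523]
tool_rot: [2.481, -1.924, -0.003]
ft_force: [0.2, -0.3, -0.3]
grip_width: 0.691
```

Request:
carry_out --motion '[[[0, 0, 0], 0], [[0, 0, 0], 0], [[0, 0, 0], 0], [[0, 0, 0], 0], [[0, 0, 0], 0], [[0, 0, 0], 0], [[0, 0, 0], 0]]' --grip 1

```text
time: 36.85
position: [0.5078, 0.1415, 0.0544]
tool_rot: [-2.482, 1.926, -0.001]
ft_force: [-1.4, 0.4, 4.9]
grip_width: 0.445
```

Request:
carry_out --motion '[[[0, 0, 0.015], 0], [[0, 0, 0.04], 0], [[0, 0, 0.07], 0], [[0, 0, 0.1], 0], [[0.003, -0.03, 0.1], 0.1], [[0.006, -0.06, 0.1], 0.2], [[0.01, -0.09, 0.1], 0.3], [[0.014, -0.12, 0.1], 0.4], [[0.018, -0.15, 0.1], 0.5], [[0.022, -0.18, 0.1], 0.6], [[0.026, -0.21, 0.1], 0.7], [[0.03, -0.24, 0.1], 0.8], [[0.034, -0.27, 0.1], 0.9], [[0.039, -0.3, 0.1], 1.0], [[0.039, -0.34, 0.09], 1.1], [[0.039, -0.358, 0.07], 1.2], [[0.039, -0.358, 0.04], 1.2], [[0.039, -0.358, 0.03], 1.2], [[0.039, -0.358, 0.03], 1.2]]'

```text
time: 38.75
position: [0.5451, -0.2162, 0.0827]
tool_rot: [-3.135, 0.188, 0.005]
ft_force: [-0.2, 0.5, -1.2]
grip_width: 0.442
```

```bash
python3 - <<'E'
from h import *
s=get_state();print(s['position'],s['grip_width'])
e=img('scene')['pixels'];p=img('top')['pixels']
o=np.zeros((450,800,3),np.uint8)
o[:,:400]=cv2.resize(p[150:280,350:450],(346,450))[:, :346].copy() if 0 else cv2.resize(p[155:267,350:450],(400,450),interpolation=cv2.INTER_CUBIC)
o[:,400:]=cv2.resize(e[170:282,200:300],(400,450),interpolation=cv2.INTER_CUBIC);cv2.imwrite('pics/c10.png',o)
E
```

```text
[ 0.54508472 -0.21620222  0.0827262 ] 0.44246739690599673
```

View pics/c10.png

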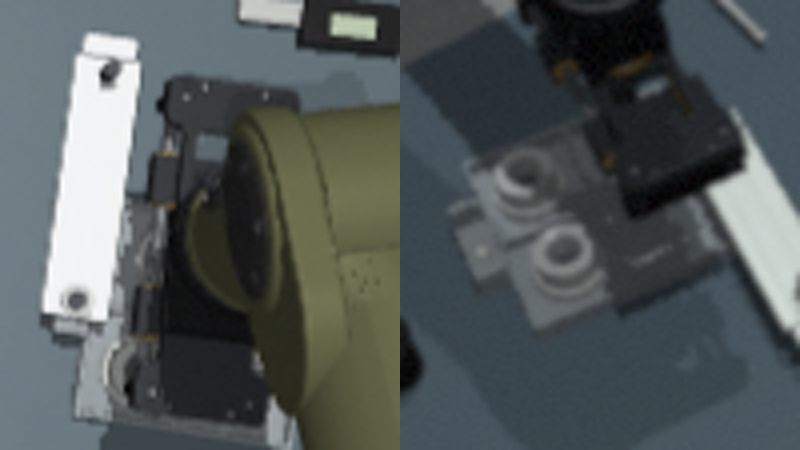

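Request:
carry_out --motion '[[[0, 0, -0.015], 0], [[0, 0, -0.03], 0], [[0, 0, -0.045], 0], [[0, 0, -0.055], 0], [[0, 0, -0.061], 0], [[0, 0, -0.064], 0], [[0, 0, -0.066], 0], [[0, 0, -0.066], 0]]'

```text
time: 39.65
position: [0.5468, -0.2167, 0.0185]
tool_rot: [3.136, -0.188, 0.001]
ft_force: [-1.0, 0.8, 0.1]
grip_width: 0.442
```

Request:
carry_out --motion '[[[0, 0, 0], 0], [[0, 0, 0], 0], [[0, 0, 0], 0], [[0, 0, 0], 0], [[0, 0, 0.003], 0], [[0, 0, 0.01], 0], [[0, 0, 0.03], 0], [[0, 0, 0.06], 0], [[0, 0, 0.1], 0], [[0, 0.03, 0.12], 0], [[0, 0.07, 0.13], 0], [[0.02, 0.1, 0.13], 0], [[0.04, 0.12, 0.13], 0], [[0.06, 0.13, 0.13], 0]]' --grip -0.38

```text
time: 41.05
position: [0.6074, -0.0837, 0.1503]
tool_rot: [3.136, -0.183, 0.004]
ft_force: [0.3, -0.2, -0.1]
grip_width: 0.69
```

```bash
python3 hole.py; python3 look.py c11; python3 - <<'E'
from h import *
d=img('top');p=d['pixels'][163:183,367:388];g=cv2.cvtColor(p,cv2.COLOR_BGR2GRAY);print(g)
E
```

```text
41.1
0 [0.507 0.141] []
1 [0.558 0.203] []
2 [0.637 0.189] []
3 [0.665 0.114] []
4 [0.614 0.052] []
5 [0.535 0.066] []
41.1 [ 0.6101 -0.0822  0.1504] [-3.134  0.181 -0.009]
[[ 99  99  98  99  98  97  96  96  96  96  94  95  94  93  92  92  93  91
   85  57  41]
 [ 98  97  96  97  95  96  94  94  94  94  92  93  92  92  92  91  92  91
   87  65  42]
 [ 96  96  96  95  94  94  93  92  92  92  91  92  91  92  92  91  90  90
   89  78  60]
 [ 95  94  94  93  93  93  92  91  91  91  91  90  91  89  90  92  92  96
   97  94  89]
 [ 93  93  92  92  91  91  91  91  91  90  90  92  93  95  96  98 101 108
  106 102 101]
 [ 92  92  91  90  90  91  91  90  93  93  96  99 102 104 105 102 108 108
  106 101  99]
 [ 91  91  90  89  90  91  94  96 101 102 107 106 106 106 105 102 107 108
  106 101 100]
 [ 90  92  93  96  95  99 102 106 106 105 106 106 106 106 104 101 103 108
  107 101 100]
 [ 97 100 102 105 107 106 107 106 106 106 106 106 107 106 104 101 101 107
  107 102 100]
 [106 107 106 106 107 106 106 106 106 106 106 107 106 105 104 102  99 103
  107 102  99]
 [106 106 106 106 106 105 106 106 106
[... 153 characters left out ...]
6 106 105 106 106 106 106 106 106 107 106 105 103 102  99  99
  103 104  91]
 [107 106 107 106 105 105 105 106 106 106 106 106 106 104 102 101 100 100
  100 105  99]
 [107 108 108 108 106 105 104 106 106 106 107 105 105 104 103 101 101  99
   99 101 101]
 [107 108 109 108 107 106 104 105 105 106 106 105 105 103 103 101 101  99
   99  98  98]
 [108 108 109 109 108 108 106 105 105 105 106 106 105 104 102 101 100  99
   98  98  96]
 [110 107 108 109 108 109 107 106 105 105 105 104 105 103 102 101 100 100
   99  97  97]
 [111 107 108 109 108 109 108 107 104 106 103 105 105 103 101 102 100 100
   99  98  96]
 [111 108 108 109 110 109 109 107 105 108 106 108 106 104 103 101 102 101
   98  98  97]]
```

View pics/c11.png

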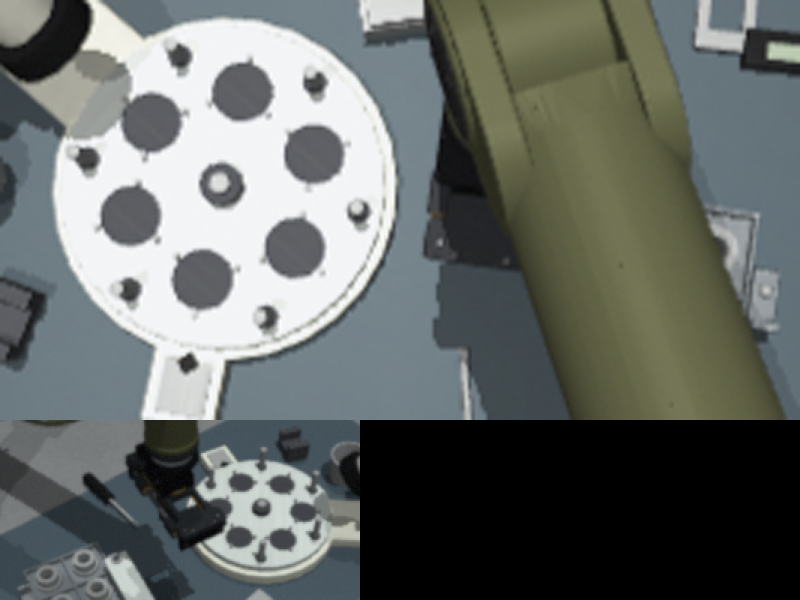

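Request:
carry_out --motion '[[[0.02, 0, 0], 0], [[0.04, -0.02, 0], 0], [[0.063, -0.04, 0], 0], [[0.063, -0.06, 0], 0], [[0.063, -0.06, 0], 0], [[0.063, -0.06, 0], 0], [[0.063, -0.06, 0], 0], [[0.063, -0.06, -0.02], 0], [[0.063, -0.06, -0.04], 0], [[0.063, -0.06, -0.06], 0], [[0.063, -0.06, -0.08], 0], [[0.063, -0.06, -0.09], 0], [[0.063, -0.06, -0.096], 0], [[0.063, -0.06, -0.096], 0]]' --grip 1

```text
time: 42.65
position: [0.6691, -0.1466, 0.0509]
tool_rot: [-3.136, 0.188, 0.002]
ft_force: [-0.8, -0.4, 0.0]
grip_width: 0.006
```

```bash
python3 - <<'E'
import numpy as np
# planned finger rows round hinge, for writing the moves: angle, shift from +5 deg
H=np.array([.520,-.159]);f=lambda a:H+.151*np.array([np.cos(np.radians(a)),np.sin(np.radians(a))])
for a in range(5,-96,-4): print(a,(f(a)-f(5)).round(3))
E
python3 look.py c12
```

```text
5 [0. 0.]
1 [ 0.001 -0.011]
-3 [ 0.    -0.021]
-7 [-0.001 -0.032]
-11 [-0.002 -0.042]
-15 [-0.005 -0.052]
-19 [-0.008 -0.062]
-23 [-0.011 -0.072]
-27 [-0.016 -0.082]
-31 [-0.021 -0.091]
-35 [-0.027 -0.1  ]
-39 [-0.033 -0.108]
-43 [-0.04  -0.116]
-47 [-0.047 -0.124]
-51 [-0.055 -0.131]
-55 [-0.064 -0.137]
-59 [-0.073 -0.143]
-63 [-0.082 -0.148]
-67 [-0.091 -0.152]
-71 [-0.101 -0.156]
-75 [-0.111 -0.159]
-79 [-0.122 -0.161]
-83 [-0.132 -0.163]
-87 [-0.143 -0.164]
-91 [-0.153 -0.164]
-95 [-0.164 -0.164]
42.65 [ 0.6691 -0.1466  0.0509] [-3.136e+00  1.880e-01  2.000e-03]
```

View pics/c12.png

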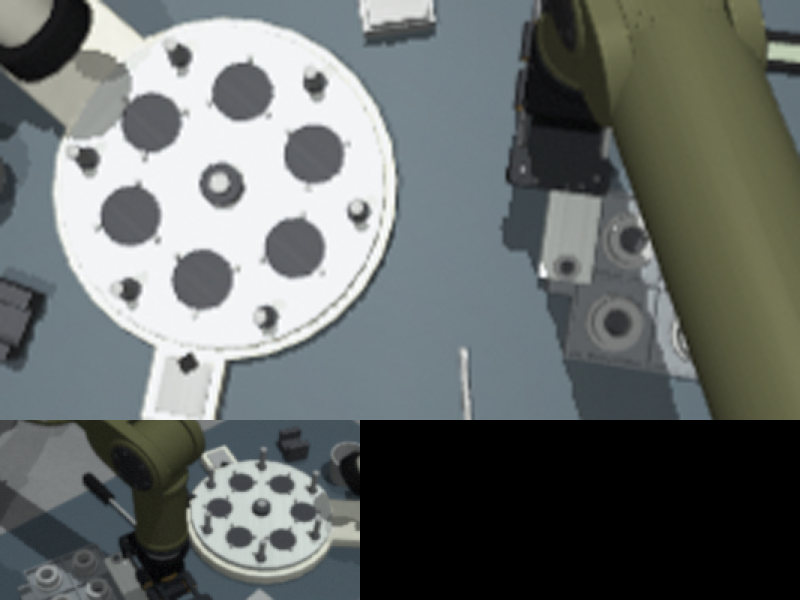

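Request:
carry_out --motion '[[[0.001, -0.011, 0], 0], [[0, -0.021, 0], 0], [[-0.001, -0.032, 0], 0], [[-0.002, -0.042, 0], -0.02], [[-0.005, -0.052, 0], -0.04], [[-0.008, -0.062, 0], -0.06], [[-0.011, -0.072, 0], -0.08], [[-0.016, -0.082, 0], -0.1], [[-0.021, -0.091, 0], -0.12], [[-0.027, -0.1, 0], -0.14], [[-0.033, -0.108, 0], -0.16], [[-0.04, -0.116, 0], -0.18], [[-0.047, -0.124, 0], -0.2], [[-0.055, -0.131, 0], -0.22], [[-0.064, -0.137, 0], -0.25], [[-0.073, -0.143, 0], -0.28], [[-0.082, -0.148, 0], -0.31], [[-0.091, -0.152, 0], -0.34], [[-0.101, -0.156, 0], -0.37], [[-0.101, -0.156, 0], -0.4]]'

```text
time: 44.75
position: [0.5665, -0.3043, 0.0516]
tool_rot: [3.033, -0.814, -0.002]
ft_force: [-0.2, 0.5, -0.1]
grip_width: 0.004
```

```bash
python3 - <<'E'
from h import *
s=get_state();print(s['position'],s['ft_force'].round(1))
e=img('scene')['pixels'];p=img('top')['pixels']
o=np.zeros((450,800,3),np.uint8)
o[:,:400]=cv2.resize(p[178:290,380:480],(400,450),interpolation=cv2.INTER_CUBIC)
o[:,400:]=cv2.resize(e[180:292,170:270],(400,450),interpolation=cv2.INTER_CUBIC);cv2.imwrite('pics/c13.png',o)
E
```

```text
[ 0.56654578 -0.30428509  0.05158028] [-0.2  0.5 -0.1]
```

View pics/c13.png

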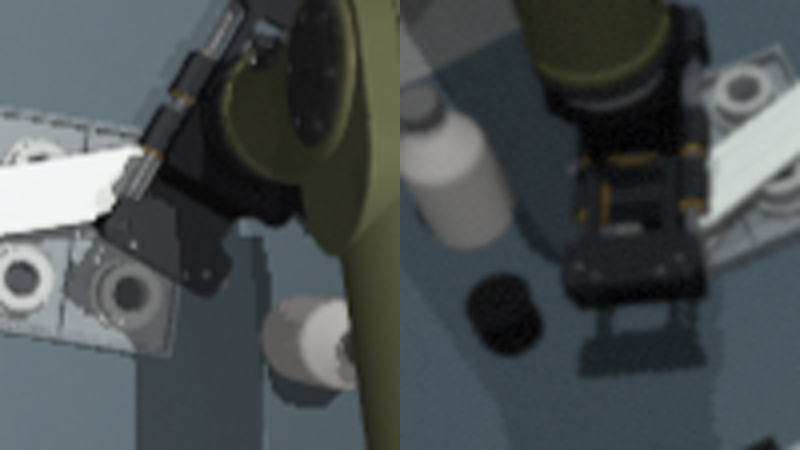

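Request:
carry_out --motion '[[[-0.005, -0.002, 0], 0], [[-0.01, -0.003, 0], 0], [[-0.015, -0.004, 0], 0], [[-0.021, -0.005, 0], 0], [[-0.026, -0.006, 0], 0], [[-0.031, -0.007, 0], 0], [[-0.034, -0.007, 0], 0], [[-0.036, -0.008, 0], 0], [[-0.036, -0.008, 0], 0]]'

```text
time: 45.75
position: [0.532, -0.3111, 0.0518]
tool_rot: [3.036, -0.808, -0.0]
ft_force: [-0.0, 0.1, -0.5]
grip_width: 0.003
```

Request:
carry_out --motion '[[[-0.002, 0, 0], 0], [[-0.004, 0, 0], 0], [[-0.006, 0, 0], 0], [[-0.006, 0, 0], 0]]'

```text
time: 46.15
position: [0.5273, -0.3108, 0.0521]
tool_rot: [-3.036, 0.807, -0.004]
ft_force: [3.3, -1.5, -0.7]
grip_width: 0.008
```

Request:
carry_out --motion '[[[-0.002, 0, 0], 0], [[-0.004, 0, 0], 0], [[-0.004, 0, 0], 0]]'

```text
time: 46.45
position: [0.522, -0.3106, 0.0519]
tool_rot: [3.036, -0.807, -0.001]
ft_force: [0.8, -0.1, 0.3]
grip_width: 0.005
```

Request:
carry_out --motion '[[[-0.002, 0, 0], 0], [[-0.004, 0, 0], 0], [[-0.004, 0, 0], 0]]'

```text
time: 46.75
position: [0.5171, -0.3109, 0.0515]
tool_rot: [3.035, -0.808, -0.004]
ft_force: [0.5, -0.2, 0.1]
grip_width: 0.005
```

Request:
carry_out --motion '[[[-0.002, 0, 0], 0], [[-0.004, 0, 0], 0], [[-0.004, 0, 0], 0]]'

```text
time: 47.05
position: [0.5145, -0.3109, 0.0519]
tool_rot: [3.036, -0.808, 0.001]
ft_force: [1.8, 0.6, -1.4]
grip_width: 0.004
```

Request:
carry_out --motion '[[[-0.001, 0, 0], 0], [[-0.002, 0, 0], 0], [[-0.002, 0, 0], 0]]'

```text
time: 47.35
position: [0.5143, -0.3109, 0.0521]
tool_rot: [-3.036, 0.807, -0.007]
ft_force: [6.6, -2.1, -4.3]
grip_width: 0.002
```

Request:
carry_out --motion '[[[-0.002, 0, 0], 0], [[-0.003, 0, 0], 0], [[-0.003, 0, 0], 0], [[-0.003, 0, 0], 0]]'

```text
time: 47.75
position: [0.5139, -0.3111, 0.0525]
tool_rot: [-3.035, 0.806, -0.016]
ft_force: [12.6, -1.7, -7.5]
grip_width: 0.007
```

Request:
carry_out --motion '[[[0.01, 0, 0], 0], [[0.025, 0, 0], 0], [[0.03, 0, 0.03], 0], [[0.03, 0, 0.07], 0], [[0.05, 0.03, 0.11], 0], [[0.07, 0.07, 0.14], 0], [[0.09, 0.11, 0.14], 0], [[0.11, 0.15, 0.14], 0], [[0.12, 0.19, 0.14], 0], [[0.12, 0.22, 0.14], 0], [[0.12, 0.25, 0.14], 0], [[0.1, 0.28, 0.14], 0], [[0.07, 0.3, 0.14], 0], [[0.04, 0.32, 0.14], 0], [[0.01, 0.34, 0.14], 0], [[-0.02, 0.36, 0.14], 0]]'

```text
time: 49.35
position: [0.4874, 0.0504, 0.1911]
tool_rot: [-3.036, 0.806, 0.006]
ft_force: [-0.9, 0.7, 2.3]
grip_width: 0.005
```

```bash
python3 look.py c14; python3 hole.py; python3 - <<'E'
from h import *
o=cv2.resize(img('scene')['pixels'],(640,400));cv2.imwrite('pics/s15.png',np.vstack([o[:,:],]))
E
```

```text
49.35 [0.4874 0.0504 0.1911] [-3.036  0.806  0.006]
49.5
0 [0.507 0.141] []
1 [0.558 0.203] []
2 [0.637 0.189] []
3 [0.665 0.114] []
4 [0.614 0.052] []
5 [0.535 0.066] []
```

View pics/c14.png

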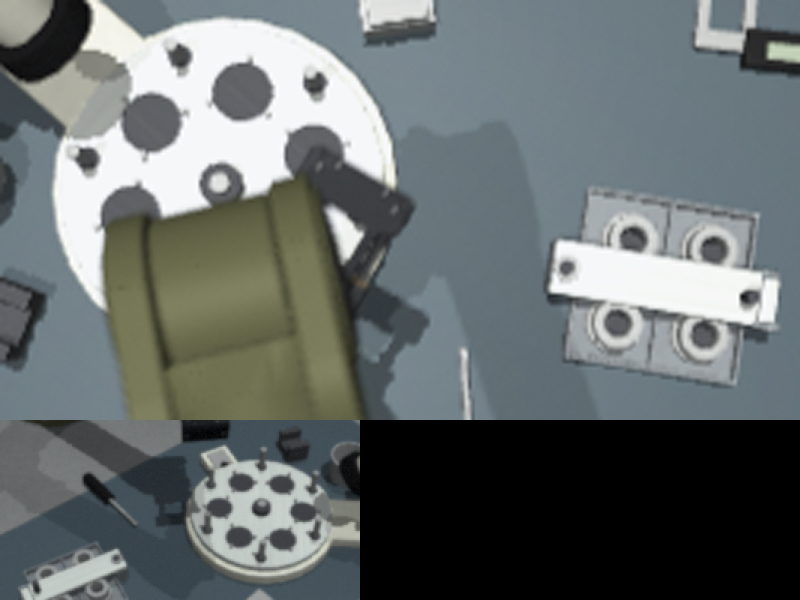

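Request:
carry_out --motion '[[[0, 0, 0.03], 0], [[0, 0, 0.03], 0], [[0, 0, 0.03], 0], [[0, 0, 0.03], 0], [[0, 0, 0.03], 0]]'

```text
time: 50.05
position: [0.489, 0.049, 0.221]
tool_rot: [-3.035, 0.807, 0.003]
ft_force: [1.2, -0.0, -0.4]
grip_width: 0.005
```

```bash
python3 - <<'E'
from h import *
a=cv2.imread('pics/top0.png').astype(int);d=img('top');b=d['pixels'].astype(int)
for n,(x0,y0,x1,y1) in dict(gauge=(300,135,332,160),calliper=(405,132,500,172),bottle=(445,248,480,278),loupe=(450,215,475,238),driver=(330,252,350,325),cup=(155,183,190,215),vblock=(175,230,205,262)).items():
    print(n,(np.abs(a-b)[y0:y1,x0:x1].max(2)>30).mean().round(3))
h=ray(d,190+567/3.162,145+267/3.158,.041);s=ray(d,190+749/3.162,145+297/3.158,.067);v=(s-h)[:2]
print('bar dir deg',np.degrees(np.arctan2(v[1],v[0])).round(1),np.linalg.norm(v).round(3),get_state()['ft_force'].round(1))
E
```

```text
gauge 0.0
calliper 0.0
bottle 0.0
loupe 0.0
driver 0.0
cup 0.0
vblock 0.0
bar dir deg -99.0 0.145 [-0.7  0.3 -0.2]
```

Keeper shut (−99° against about −97.4° for the tray's y axis), bystanders unchanged, dial at rest.

```bash
python3 -c "
from bench import ticket;print(ticket.close_job())"
```

```text
the job is handed in; nothing more can be done
None
```

The job is done and handed in at about 50 s of the 210 s limit. All four bushes were present. I indexed the dial four detents anticlockwise, taking each bush at the front pointer and laying it in its own compartment before indexing on. The dial was left in the fourth detent and the keeper swung shut.

**Last checks:**
- **Bushes:** the final picture shows all four lying flat in the tray, one to a compartment, and every dial nest is empty.
- **Keeper:** the push met the spring ball at about 3 N, then gave way. At the stop the force rose to about 12 N with no further movement, so I take it as clicked home. I had no joint reading to confirm the click.
- **Keeper angle:** the bar measures −99°, against my −97.4° estimate for the tray's axis. The 1.6° difference is within what I can measure.
- **Bystanders:** all seven show no pixel change against the first picture.
- **Forces and events:** the highest force shown at the end of a move was under 20 N, and no bush was knocked aside or dropped.

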